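# Lock the handle rail of a cold drawer with its setscrew

### The arm

A 6-joint arm with a two-finger parallel gripper is mounted at the origin on the work surface. World frame = base frame: x ahead of the robot, y to its left, z up, the work surface at z = 0. Lengths are in m, angles in rad, forces in N, time in s.
With the tool pointing down it reaches from about 0.35 to 0.85 m from the base axis. Payload 8.1 kg.
Tool frame: the origin (TCP) lies midway between the tips of the shut fingers; the grasp point (between the pads) lies 19 mm behind it; z points along the fingers, y is the line along which they close (so a half turn about z gives the same grasp; the last joint's range is limited). The gripper opens to 93 mm and grips with 3 to 60 N. Pads are 15 mm wide; open, the fingers measure 128 mm over their backs; the gripper's body (75 mm by 188 mm) begins 65 mm behind the grasp point.
Start: joints at [-1.412, 0.13, 1.488, -0, 1.523, -0.085], TCP at [0.145, -0.582, 0.219] pointing down, gripper open.
Joint ranges: [-2.96, 2.96], [-0.89, 2.26], [0.02, 2.5], [-1.34, 4.48], [0, 2.73], [-2.66, 2.66]. Speed limits (rad/s): [2.39, 2.39, 2.79, 3.14, 3.14, 3.14].

### API

Orientations are given as a unit quaternion [x, y, z, w].
In Python, from rig import arm gives the robot as it stands.
- The arm moves only by the shell command python3 -m handwheel 'ROWS'. ROWS is JSON, a list of rows, each a list of 3 entries, a list of its own where there are three numbers: the turn, a rotation vector about the world's x, y, z in rad, then the shift along the world's x, y, z in m, then the finger opening in m, from 0 to 0.093. In form: [[[ax, ay, az], [tx, ty, tz], gripper], ...]. A call has exactly 5 rows; each row shifts and turns the commanded pose from where the row before left it; what a row does not reach is not made up. A row lasts 1/10 s, in which the tool goes at most 50 mm and 8.59 degrees, less where a joint would pass 70% of its speed; a pose out of reach is approached as far as the arm can. A call is refused whole if a number of a shift passes 0.05 or a number of a turn 0.15, either way. A call with a gripper value outside its range is refused whole. The fingers move at their own pace and stop on an object; the grip force is fixed at half the most. Time passes only in rows, so rows that do not move let the fingers close, or fill a call up. It gives the time, the measured TCP pose, the force, the opening and the grip force at its end, in the units of the state.
- arm.observe(): the state, without advancing time (a new reading comes with each control period).
- arm.camera(name): name is "scene" or "top" or "wrist"; returns the picture (400x640x3 uint8, red, green, blue); there is no depth.
- arm.camera_info(name): a dict with "camera_matrix" (3x3 intrinsics, pixels), "origin" and "orientation" of the camera in the world; the wrist camera has in their place "mount" (4x4, takes a point from camera to tool coordinates, whose origin is the TCP and whose axes are the flange's). Camera axes: x right, y up, looking along -z (the intrinsics and any distortion apply to the point x, -y, -z); pixel columns grow to the right and rows downward; lengths in m; the calibration is good to about 2 mm. A picture is of the moment at which its call begins: read the wrist's pose just before it. camera_info takes no time and is no camera call.
- arm.finish_job(): hands the job in; it is judged then, once.
The state is a dict: "t": time; "joints": joint angles; "joint_vel": joint speeds; "effort": joint torques, N m; "ee_pos": TCP position; "orientation": TCP orientation; "force": force on the tool from outside, world axes, zero at the start; "wrist_torque": the same for the moment, N m; "width": finger opening in m; "grasp_force": force on a finger pad.
Only numpy, scipy, OpenCV 4.12 (cv2) and the standard library are available. Lean on these libraries where they do the work, as an engineer would, in place of code of your own. Each camera call takes 0.05 s, during which the arm holds its last target. There are 200 camera calls.

### The job

Roll the drawer's handle rail in its posts until the flat milled on it faces straight up under the setscrew, and let go of it. Take the large T-handle hex key, the one that fits, from the rack, feel it fully home into the setscrew without forcing it, and tighten clockwise until the screw bears on the flat at about 0.7 N m: firm, but not overtightened. Leave the key standing in the screw and the flat facing up, and leave the other keys and the tin alone.

Things in the scene. Friction and masses are not known exactly. Their poses are not given: they have to be found in the camera images.
- rail_grip (a point): point on the axis of the handle rail (bare steel bar, 25 mm diameter, 310 mm long, level, 135 mm above the bench, 35 mm above the drawer's lip), on its plain round part 20 mm to the right of mid-length: a good place to grip it from above. y runs along the rail to the end with the flat; z turns with the rail: the way the flat faces.
- rail_flat (a point): centre line of the flat, on its surface, 45 mm short of the setscrew's axis. The flat is 10 mm wide and 1 mm deep, milled along the last 105 mm of the rail at the setscrew's end; it runs through the post and shows on both sides of it. Same axes as rail_grip.
- rail (a joint): turn of the rail about its own axis in its two posts, rad: 0 = the flat faces straight up at the setscrew, positive = the flat leans away from the robot (towards the drawer's inside). It starts leaning away. The rail turns stiffly (about 0.15 N m) and stays where it is left.
- screw_mouth (a point): centre of the mouth of the hexagon socket (10.8 mm across flats, 9 mm deep) in the setscrew's round head, 170 mm above the bench. The head, 20 mm wide and 12 mm tall, stands upright on the flat top of the post (36 x 40 mm) at the rail's left end, above the rail's axis. z points up; a corner of the hexagon lies on x.
- screw_floor (a point): centre of the floor of that socket, 9 mm below the mouth. Beyond about 0.95 N m (0.35 rad past first touch) the screw is overtightened. With the flat more than 0.3 rad away from up, the screw's tip strikes the round of the rail already at a reading of about 0.35.
- screw (a joint): turn of the setscrew, rad, growing as it is tightened (clockwise from above); starts at 0 to 0.25. The thread drags with 0.25 N m all the way. Its tip meets the upturned flat at 1.9 to 3.0, different each time; from there the torque climbs 2 N m per rad (0.7 N m is 0.22 rad past first touch). It stays where left, springing back up to 0.15 rad.
- key_l_grip (a point): centre of the black T handle of the large hex key: T bar 76 mm long (along this point's x), 24 mm thick, 26 mm high; z up. Below it a round shoulder (23 mm wide, 12 mm long) and neck (18 mm wide, 18 mm long), then the steel hexagon shank, 10 mm across flats, a corner on the same x; its tip, chamfered over 2.8 mm, is 97 mm below this point.
- key_l_tip (a point): centre of the tip of the large key's shank; same axes
- key_m_grip (a point): handle centre of the medium hex key (6 mm, handle 64 x 20 x 26 mm), hanging in the same rack; too small for the screw; to be left alone
- key_s_grip (a point): handle centre of the small hex key (4 mm, handle 56 x 18 x 26 mm), hanging in the same rack; too small for the screw; to be left alone
- rack: steel key rack, fixed to the bench: origin under its centre; top plate 250 (its x) x 64 mm, 100 mm above the bench, with three holes on its x axis at -80, 0 and +80 mm; which key hangs where varies
- drawer: stainless drawer on the bench, fixed: origin on the bench straight under the middle of the rail; front 320 mm wide, its folded lip 100 mm high carries the two handle posts 115 mm left and right of the middle; the box reaches 320 mm behind (its +x). Its y axis runs along the rail to the left
- key_l: the large hex key, 0.16 kg; origin at its tip. It hangs loosely upright in the rack, its neck in a hole and its shoulder resting on the top plate (100 mm above the bench; the handle's centre 25 mm above the plate), free to turn there; lift it 75 mm straight up to clear the plate.
- tin: small round tin, 60 mm diameter, 60 mm high, to the right on the bench; origin under its centre; to be left alone

How it is judged:
On the way, in this order (a step that is already met when the one before it is completed fails the run):
1. the flat of the rail faces up (within 0.12 rad), the rail let go (value of joint rail between -0.12 and 0.12 rad and contact force between the fingers and rail below 0.5 N), for 0.2 s.
2. the large key is seated in the setscrew's socket (horizontal distance between key_l_tip and screw_floor below 0.003 m and distance between key_l_tip and screw_floor below 0.004 m and angle between key_l_tip's own z axis and vertical below 0.2 rad), for 0.1 s.
3. the screw is driven onto the flat and bears on it firmly (12 N or more between them, which takes 0.5 N m or more at the key) (contact force between screw and rail above 12 N and value of joint screw above 1.8 rad), for 0.1 s.
At the end, for the whole second after the job is handed in: The flat faces up within 0.15 rad, the screw still bears on it (5 N or more), the large key stands at rest and seated in the screw (tip within 4 mm of the socket's floor and 3 mm of its axis, leaning less than 0.2 rad), the robot clear of everything (all of step 2 and value of joint rail between -0.15 and 0.15 rad and contact force between screw and rail above 5 N and value of joint screw above 1.8 rad and linear speed of key_l below 0.02 m/s); the robot touches nothing.
It fails at once if the screw is overtightened: more than 36 N between screw and rail, which takes about 0.97 N m at the key (contact force between screw and rail above 36 N).
It fails at once if the screw is driven into the round of the rail (contact force between screw and rail above 6 N and (value of joint rail above 0.25 rad or value of joint rail below -0.25 rad)).
It fails at once if the medium or small key is lifted or knocked (more than 20 mm) (distance of any of key_m_grip, key_s_grip from where it was at the start of the episode above 0.02 m).
It fails at once if the tin is moved more than 30 mm (distance of tin from where it was at the start of the episode above 0.03 m).
It fails at once if the key is forced: pressed on the screw's head with more than 45 N before it has dropped into the socket (contact force between key_l and screw above 45 N and distance between key_l_tip and screw_floor above 0.005 m).
It also fails if it takes over 67 s, if anything falls off the work surface, if the arm or the gripper's body presses on something with over 40 N, if the wrist force passes 120 N, or if a joint passes its speed limit or range.

## Working session

There is one attempt and no reset: what is moved stays moved. The work goes in short steps, Python scripts to look and compute and a shell command to move; the robot and the scene stay as the last step left them, time stands still between calls to the robot, and variables do not carry over. Pictures are saved under pics/ and viewed, at most 10 in all, crops included, and the job is handed in when it is done.

```bash
mkdir -p pics; ls; python3 - <<'E'
from rig import arm
import cv2,json
s=arm.observe();print({k:(v if not hasattr(v,'round') else v) for k,v in s.items()})
for n in ("scene","top","wrist"):
    print(n,arm.camera_info(n))
    im=arm.camera(n); cv2.imwrite(f"pics/{n}0.png",im[:,:,::-1])
E
```

```text
pics
{'t': 0.0, 'joints': array([-1.41241420e+00,  1.31169834e-01,  1.48923743e+00, -8.37080862e-06,
        1.52297628e+00, -8.54413266e-02]), 'joint_vel': array([ 0.00128588,  0.00104017, -0.00092046, -0.00213031, -0.00064131,
       -0.00079098]), 'effort': array([-1.27796618e-03, -5.59857130e+01, -4.91752195e+01,  7.68499472e-02,
        3.57962621e-02, -1.35132364e-04]), 'ee_pos': array([ 0.14475707, -0.5817141 ,  0.21760523]), 'orientation': array([ 9.92577542e-01,  1.21610122e-01, -3.68277373e-05, -8.94699263e-04]), 'force': array([-1.21982018,  0.36074907, -0.60003514]), 'wrist_torque': array([-0.04369017,  0.02470622, -0.02413509]), 'grasp_force': 0.0, 'width': 0.0926364182172759}
scene {'camera_matrix': array([[504.29803196,   0.        , 312.92279612],
       [  0.        , 504.29803196, 206.18181855],
       [  0.        ,   0.        ,   1.        ]]), 'origin': array([ 0.9886609 , -0.59391684,  1.09434648]), 'orientation': array([0.29722431, 0.12008392, 0.34916038, 0.88052518])}
top {'camera_matrix': array([[372.9982959 ,   0.        , 322.40265836],
       [  0.        , 372.9982959 , 197.89207639],
       [  0.        ,   0.        ,   1.        ]]), 'origin': array([ 0.34396369, -0.03730684,  0.92382174]), 'orientation': array([-0.04979936,  0.06865244,  0.71099692, -0.69806178])}
wrist {'camera_matrix': array([[330.90389171,   0.        , 324.22116492],
       [  0.        , 330.90389171, 196.48492281],
       [  0.        ,   0.        ,   1.        ]]), 'mount': array([[ 5.95595078e-04,  9.63842350e-01,  2.66472456e-01,
         7.48643258e-02],
       [ 9.99999818e-01, -5.49694455e-04, -2.46840427e-04,
         5.61650395e-04],
       [-9.14368252e-05,  2.66472555e-01, -9.63842502e-01,
        -1.65124249e-01],
       [ 0.00000000e+00,  0.00000000e+00,  0.00000000e+00,
         1.00000000e+00]])}
```

View pics/scene0.png

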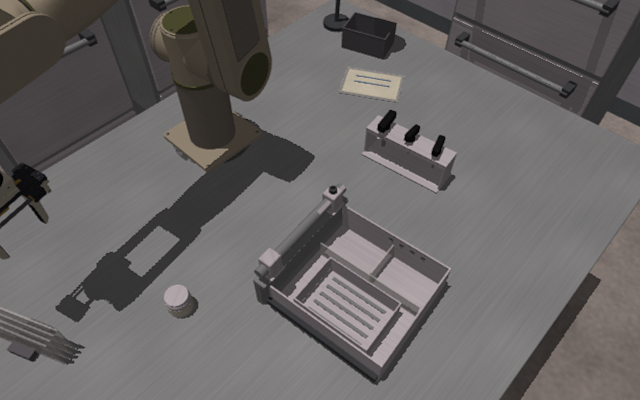

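View pics/top0.png

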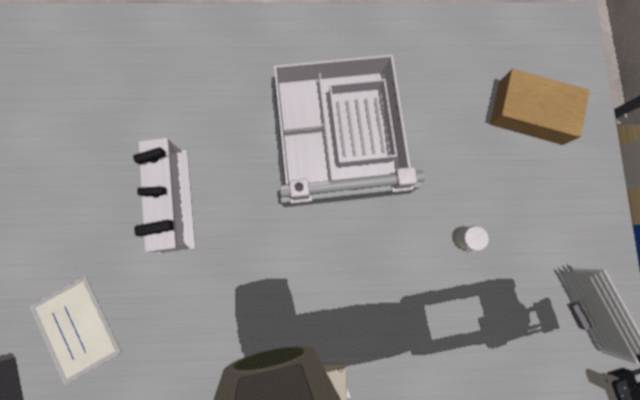

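The scene view shows the drawer with its rail (posts near (270,262) and (333,192)), the rack with three keys at (387,121), (412,133), (438,146), and the tin at (178,300). In the top view, the screw is at (299,187), the other post at (406,177), and the keys are at (149,156), (151,191), (153,228). I'll enlarge both.

```bash
cat > h.py <<'E'
import numpy as np, cv2
from scipy.spatial.transform import Rotation as R
from rig import arm
def ray(n,uv,pose=None):
    c=arm.camera_info(n);K=c["camera_matrix"]
    d=np.array([(uv[0]-K[0,2])/K[0,0],-(uv[1]-K[1,2])/K[1,1],-1])
    if n=="wrist":
        p,q=pose;M=c["mount"];Rt=R.from_quat(q).as_matrix()
        return p+Rt@M[:3,3],Rt@M[:3,:3]@d
    return np.array(c["origin"]),R.from_quat(c["orientation"]).as_matrix()@d
def atz(n,uv,z,pose=None):
    o,d=ray(n,uv,pose);return o+d*(z-o[2])/d[2]
def tri(rays):
    A=0;b=0
    for o,d in rays:
        d=d/np.linalg.norm(d);P=np.eye(3)-np.outer(d,d);A=A+P;b=b+P@o
    x=np.linalg.solve(A,b);return x,[np.linalg.norm(np.cross(x-o,d/np.linalg.norm(d))) for o,d in rays]
def proj(n,X,pose=None):
    c=arm.camera_info(n);K=c["camera_matrix"]
    if n=="wrist":
        p,q=pose;M=c["mount"];Rt=R.from_quat(q).as_matrix();o=p+Rt@M[:3,3];Rc=Rt@M[:3,:3]
    else: o=np.array(c["origin"]);Rc=R.from_quat(c["orientation"]).as_matrix()
    v=Rc.T@(np.array(X)-o);return K[0,0]*v[0]/-v[2]+K[0,2],K[1,1]*-v[1]/-v[2]+K[1,2]
E
python3 - <<'E'
import cv2,numpy as np
t=cv2.imread('pics/top0.png');s=cv2.imread('pics/scene0.png')
f=lambda i,x,y,w,h,k:cv2.resize(i[y:y+h,x:x+w],None,fx=k,fy=k,interpolation=cv2.INTER_CUBIC)
a=f(t,270,165,160,45,5)   # 800x225
b=f(t,120,140,75,75*1+0+25,3.75) # 281x375
c=f(s,255,180,100,100,3.75)
d=f(s,360,105,38*1,100,3.75)
row=np.hstack([b,c,d])
row=cv2.copyMakeBorder(row,0,0,0,800-row.shape[1],cv2.BORDER_CONSTANT)
cv2.imwrite('pics/c1.png',np.vstack([a,row]))
print(a.shape,b.shape,c.shape,d.shape)
E
```

```text
(225, 800, 3) (375, 281, 3) (375, 375, 3) (375, 142, 3)
```

View pics/c1.png

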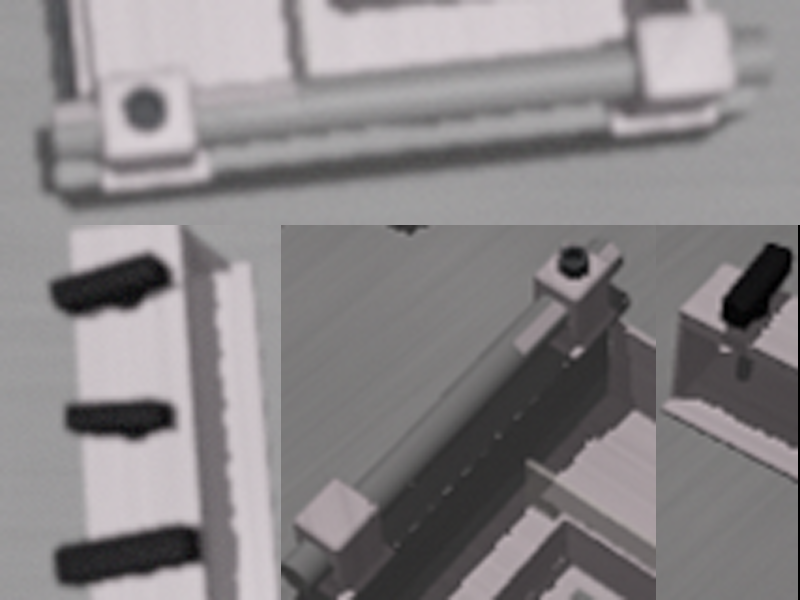

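The crop shows the screw head centred at top px (299.2,186.6). The flat is a bright strip next to the left post, on the side away from the robot. The largest handle is the bottom one in the top view, running from about (135.5,230.7) to (172.8,225.3). Next I compute positions.

```bash
python3 - <<'E'
from h import *
np.set_printoptions(precision=4,suppress=True)
print('screw tri',tri([ray('top',(299.2,186.6)),ray('scene',(332.9,187.2))]), 'top z.17',atz('top',(299.2,186.6),.17),'scene',atz('scene',(332.9,187.2),.17))
pp=[atz('top',(270+x/5,165+y/5),.155) for x,y in [(105,75),(190,75),(195,157),(105,160)]];print('post px',pp)
# right post top
pr=[atz('top',(270+x/5,165+y/5),.155) for x,y in [(640,20),(722,12),(733,93),(645,98)]];print('right post',np.mean(pr,0))
print('left post',np.mean(pp,0))
f=lambda x,y:(120+x/3.75,140+(y-225)/3.75)
for n,e in {'bot':[(58,565),(198,545)],'mid':[(67,418),(172,415)],'up':[(54,293),(167,270)]}.items():
    a,b=[atz('top',f(*p),.133) for p in e];print(n,(a+b)/2,np.linalg.norm(a-b),np.arctan2(*(b-a)[1::-1]))
for uv in [(387,121),(412,133),(438,146)]: print('sc',atz('scene',uv,.133))
E
```

```text
screw tri (array([ 0.4965, -0.0105,  0.1709]), [np.float64(0.0013779173405735323), np.float64(0.001377917340573539)]) top z.17 [ 0.4958 -0.0115  0.17  ] scene [ 0.4968 -0.0088  0.17  ]
post px [array([0.5132, 0.0061, 0.155 ]), array([ 0.5127, -0.0297,  0.155 ]), array([ 0.4776, -0.0313,  0.155 ]), array([0.4769, 0.0063, 0.155 ])]
right post [ 0.518 -0.24   0.155]
left post [ 0.4951 -0.0121  0.155 ]
bot [0.4194 0.2945 0.133 ] 0.07749037979059101 -1.4440560857565026
mid [0.4984 0.3036 0.133 ] 0.058957329192740986 -1.5570945486978667
up [0.5779 0.3131 0.133 ] 0.0650859501798223 -1.3710893695501432
sc [0.4278 0.2922 0.133 ]
sc [0.506  0.3013 0.133 ]
sc [0.5851 0.3089 0.133 ]
```

```bash
python3 -m handwheel '[[[0,0,0.095],[0.0242,0.029,0.004],0.093],[[0,0,0.095],[0.0242,0.029,0.004],0.093],[[0,0,0.095],[0.0242,0.029,0.004],0.093],[[0,0,0.095],[0.0242,0.029,0.004],0.093],[[0,0,0.095],[0.0242,0.029,0.004],0.093]]'; python3 -m handwheel '[[[0,0,0.095],[0.0242,0.029,0],0.093],[[0,0,0.095],[0.0242,0.029,0],0.093],[[0,0,0.095],[0.0242,0.029,0],0.093],[[0,0,0.095],[0.0242,0.029,0],0.093],[[0,0,0.095],[0.0242,0.029,0],0.093]]'; python3 -m handwheel '[[[0,0,0.095],[0.0242,0.029,-0.01],0.093],[[0,0,0.095],[0.0242,0.029,-0.01],0.093],[[0,0,0.095],[0.0242,0.029,-0.01],0.093],[[0,0,0.095],[0.0242,0.029,-0.01],0.093],[[0,0,0.095],[0.0242,0.029,-0.01],0.093]]'
cat > look.py <<'E'
import sys
from h import *
s=arm.observe();np.set_printoptions(precision=4,suppress=True)
im=arm.camera('wrist');np.savez('pics/'+sys.argv[1]+'.npz',p=s['ee_pos'],q=s['orientation'])
cv2.imwrite('pics/'+sys.argv[1]+'.png',im[:,:,::-1]);print(s['t'],s['ee_pos'],s['orientation'],s['joints'])
E
python3 look.py w1
```

```text
t: 0.65
ee_pos: [0.2665, -0.4359, 0.2385]
orientation: [0.935, 0.353, 0.0, -0.0]
force: [0.9, -0.1, -1.0]
width: 0.0931
grasp_force: 0.0
t: 1.15
ee_pos: [0.3875, -0.2908, 0.2385]
orientation: [0.826, 0.564, -0.0, -0.0]
force: [-0.0, -0.1, 0.5]
width: 0.0928
grasp_force: 0.0
t: 1.65
ee_pos: [0.5085, -0.1458, 0.188]
orientation: [0.67, 0.742, -0.0, -0.0]
force: [1.0, -0.6, 0.1]
width: 0.0929
grasp_force: 0.0
1.65 [ 0.5085 -0.1458  0.188 ] [ 0.6701  0.7422 -0.0001 -0.0001] [-0.3761 -0.0457  1.7252 -0.0001  1.4622 -0.4781]
```

View pics/w1.png

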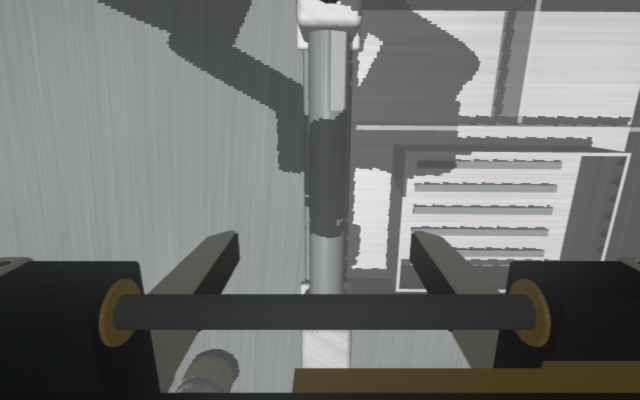

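The wrist view shows the rail running vertically at about x 309–349, with the flat as a bright strip at about x 330–345 and y 30–110. The far post's edge is at y≈25. I'll enlarge this.

```bash
python3 - <<'E'
import cv2
i=cv2.imread('pics/w1.png');cv2.imwrite('pics/c2.png',cv2.resize(i[0:120,290:380],None,fx=5,fy=5,interpolation=cv2.INTER_CUBIC))
g=i.mean(2).astype(int)
for r in (50,80,100,270): print(r,list(g[r,300:360]))
E
```

```text
50 [np.int64(136), np.int64(134), np.int64(124), np.int64(112), np.int64(129), np.int64(136), np.int64(139), np.int64(135), np.int64(111), np.int64(109), np.int64(117), np.int64(123), np.int64(127), np.int64(130), np.int64(135), np.int64(141), np.int64(144), np.int64(146), np.int64(144), np.int64(145), np.int64(150), np.int64(155), np.int64(157), np.int64(157), np.int64(159), np.int64(163), np.int64(164), np.int64(157), np.int64(146), np.int64(140), np.int64(148), np.int64(167), np.int64(182), np.int64(182), np.int64(182), np.int64(181), np.int64(179), np.int64(179), np.int64(179), np.int64(180), np.int64(179), np.int64(179), np.int64(179), np.int64(180), np.int64(176), np.int64(154), np.int64(113), np.int64(93), np.int64(83), np.int64(79), np.int64(81), np.int64(84), np.int64(97), np.int64(105), np.int64(106), np.int64(105), np.int64(105), np.int64(105), np.int64(108), np.int64(107)]
80 [np.int64(152), np.int64(153), np.int64(143), np.int64(125), np.int64(136), np.int64(147), np.int64(153), np.int64(147), np.int64(120), np.int64(110), np.int64(116), np.int64(124), np.int64(127), np.
[... 1788 characters left out ...]
, np.int64(132), np.int64(137), np.int64(140), np.int64(141), np.int64(143), np.int64(147), np.int64(149), np.int64(153), np.int64(155), np.int64(156), np.int64(160), np.int64(158), np.int64(159), np.int64(156), np.int64(151), np.int64(148), np.int64(146), np.int64(144), np.int64(141), np.int64(140), np.int64(136), np.int64(135), np.int64(132), np.int64(128), np.int64(123), np.int64(119), np.int64(114), np.int64(109), np.int64(102), np.int64(93), np.int64(84), np.int64(81), np.int64(79), np.int64(83), np.int64(96), np.int64(103), np.int64(104), np.int64(103), np.int64(103), np.int64(104), np.int64(104), np.int64(104), np.int64(104), np.int64(103), np.int64(104), np.int64(104), np.int64(104)]
```

View pics/c2.png

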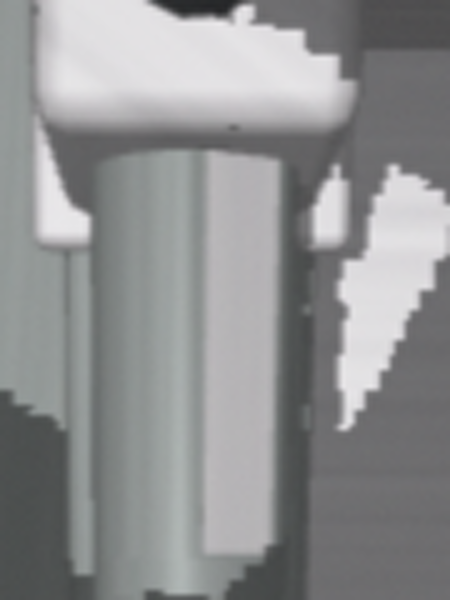

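The flat's edges at row 80 are x 330.5 and 345.0, and the rail's edges are 308 and 352. From these I fit the axis and the lean.

```bash
cat > fit.py <<'E'
from h import *
from scipy.optimize import least_squares
def fit(name,rows,z=.135,r=.0125):
    # rows: list of (v, uL,uR, fL,fR) (None if not seen)
    d=np.load('pics/'+name+'.npz');pose=(d['p'],d['q'])
    def res(x,full=False):
        x0,k,th=x; ya=np.array([-k,1,0]);ya/=np.linalg.norm(ya);xa=np.cross(ya,[0,0,1]);e=[]
        A=np.array([x0,-.126,z])
        for v,uL,uR,fL,fR in rows:
            for u,sg in ((uL,-1),(uR,1)):
                if u is None: continue
                o,dd=ray('wrist',(u,v),pose);n=np.cross(dd,ya);n/=np.linalg.norm(n)
                dist=n@(A-o); 
                if n@xa>0: dist=-dist
                e.append(1e3*(dist-sg*-r) if False else 1e3*(abs(dist)-r))
            for u,sg in ((fL,-1),(fR,1)):
                if u is None: continue
                o,dd=ray('wrist',(u,v),pose)
                a=th+sg*.402; P=A+r*(np.sin(a)*xa+np.cos(a)*np.array([0,0,1]))
                n=np.cross(dd,ya);n/=np.linalg.norm(n);e.append(1e3*(n@(P-o)))
        return e
    s=least_squares(res,[.5065,.1,.5]);return s.x,np.array(res(s.x))
E
python3 - <<'E'
from fit import *
np.set_printoptions(precision=3,suppress=True)
x,e=fit('w1',[(50,307.6,351.8,330.7,345.3),(80,308,352,330.4,344.7),(100,308.3,351.8,330.3,344.3),(270,309.3,346.8,None,None)])
print(x,e)
d=np.load('pics/w1.npz');q=(d['p'],d['q'])
print(atz('wrist',(290+240/5,0),.17,q), proj('wrist',[.4962,-.0107,.17],q))
E
```

```text
[0.511 0.098 0.406] [ 1.159  0.724 -0.142  0.234  1.058  1.311 -0.129  0.231  0.967  1.509
 -0.18   0.229  1.191  1.084]
[ 0.504 -0.022  0.17 ] (np.float64(325.26865630872527), np.float64(-28.517845482944722))
```

```bash
python3 -m handwheel '[[[0,0,0],[0.0008,0,-0.0136],0.06],[[0,0,0],[0.0008,0,-0.0136],0.05],[[0,0,0],[0.0008,0,-0.0136],0.04],[[0,0,0],[0.0006,0,-0.0136],0.036],[[0,0,0],[0,0,-0.0136],0.036]]'; python3 -m handwheel '[[[0,0,0],[0,0,0],0.031],[[0,0,0],[0,0,0],0.028],[[0,0,0],[0,0,0],0.02],[[0,0,0],[0,0,0],0.02],[[0,0,0],[0,0,0],0.02]]'; python3 -c "
from rig import arm;s=arm.observe();print(s['force'],s['wrist_torque'],s['width'],s['ee_pos'])"
```

```text
t: 2.2
ee_pos: [0.5103, -0.1479, 0.1192]
orientation: [0.672, 0.74, -0.0, -0.0]
force: [-0.5, 0.7, 0.3]
width: 0.0576
grasp_force: 0.0
t: 2.7
ee_pos: [0.5103, -0.1477, 0.1215]
orientation: [0.672, 0.741, -0.001, -0.0]
force: [-5.8, -0.0, 4.0]
width: 0.0244
grasp_force: 30.0
[-5.82629918 -0.03171616  4.03819615] [-0.20431599  1.09378069  0.01959454] 0.024371186573989748 [ 0.51034512 -0.14767449  0.12150727]
```

```bash
python3 -m handwheel '[[[0.0082,-0.0836,0],[0.0008,0.0001,0],0.02],[[0.0082,-0.0836,0],[0.001,0.0001,0.0002],0.02],[[0.0082,-0.0836,0],[0.0011,0.0001,0.0003],0.02],[[0.0082,-0.0836,0],[0.0011,0.0001,0.0004],0.02],[[0.0082,-0.0836,0],[0.0011,0.0001,0.0005],0.02]]';python3 -m handwheel '[[[0,0,0],[0,0,0],0.02],[[0,0,0],[0,0,0],0.02],[[0,0,0],[0,0,0],0.04],[[0,0,0],[0,0,0],0.06],[[0,0,0],[0,0,0],0.06]]'; python3 look.py w2
```

```text
t: 3.2
ee_pos: [0.5159, -0.1471, 0.1225]
orientation: [0.657, 0.724, 0.155, 0.142]
force: [-0.8, 3.1, -1.0]
width: 0.0242
grasp_force: 30.0
t: 3.7
ee_pos: [0.5163, -0.1469, 0.1226]
orientation: [0.657, 0.725, 0.154, 0.14]
force: [-0.4, -0.4, -0.0]
width: 0.0434
grasp_force: 0.0
3.7 [ 0.5163 -0.1469  0.1226] [0.6567 0.7247 0.1544 0.1403] [-0.5484 -0.3497  2.1725  0.2967  0.9964 -0.7682]
```

```bash
python3 - <<'E'
import cv2
i=cv2.imread('pics/w2.png');cv2.imwrite('pics/c3.png',cv2.resize(i[0:200,240:420],None,fx=3,fy=3,interpolation=cv2.INTER_CUBIC))
E
```

```text
(no output)
```

View pics/c3.png

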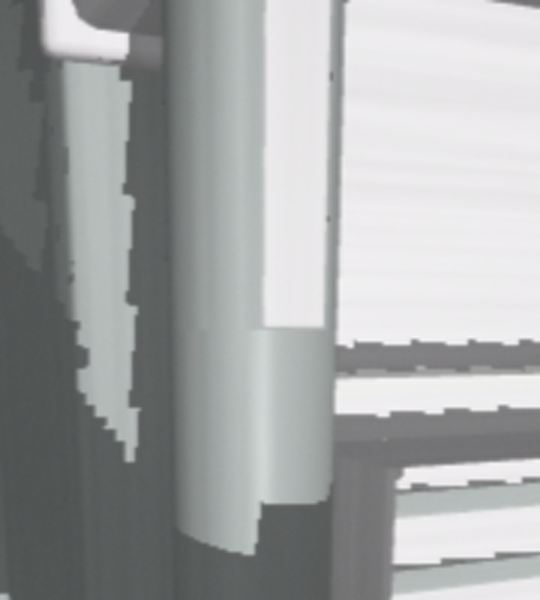

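The crop shows the flat still right of the rail's centre, but the camera is tilted about 0.42 rad. At row 66.7 the flat spans px 328.0–348.3 and the rail 297.3–352.7. At row 100 they are 327.7–347.7 and 298–351.7.

```bash
python3 - <<'E'
from fit import *
np.set_printoptions(precision=3,suppress=True)
for r in (.0125,.0134):
    print(fit('w2',[(66.7,297.3,352.7,328,348.3),(100,298,351.7,327.7,347.7)],r=r))
    print(fit('w1',[(50,307.6,351.8,330.7,345.3),(80,308,352,330.4,344.7),(100,308.3,351.8,330.3,344.3),(270,309.3,346.8,None,None)],r=r))
s=arm.observe();print(R.from_quat(s['orientation']).as_matrix()[:,2])
E
```

```text
(array([0.509, 0.096, 0.065]), array([-0.683, -0.643, -0.135,  0.219, -0.739, -0.723, -0.094,  0.175]))
(array([0.51 , 0.098, 0.405]), array([ 1.136,  0.705, -0.148,  0.243,  1.036,  1.291, -0.135,  0.241,
        0.945,  1.488, -0.186,  0.239,  1.167,  1.061]))
(array([0.509, 0.096, 0.041]), array([-1.645, -1.484, -0.433,  0.706, -1.696, -1.569, -0.388,  0.666]))
(array([0.51 , 0.099, 0.387]), array([ 0.155, -0.113, -0.458,  0.685,  0.064,  0.463, -0.436,  0.692,
       -0.02 ,  0.653, -0.48 ,  0.696,  0.267,  0.161]))
[ 0.406  0.04  -0.913]
```

```bash
python3 -m handwheel '[[[-0.0082,0.0836,0],[-0.0015,-0.0001,0],0.06],[[-0.0082,0.0836,0],[-0.0015,-0.0001,-0.0002],0.06],[[-0.0082,0.0836,0],[-0.0015,-0.0001,-0.0003],0.06],[[-0.0082,0.0836,0],[-0.0015,-0.0001,-0.0004],0.06],[[-0.0082,0.0836,0],[-0.0011,-0.0001,-0.0005],0.06]]'; python3 look.py w3;python3 - <<'E'
import cv2
i=cv2.imread('pics/w3.png');cv2.imwrite('pics/c4.png',cv2.resize(i[0:200,240:420],None,fx=3,fy=3,interpolation=cv2.INTER_CUBIC))
E
```

```text
t: 4.25
ee_pos: [0.5093, -0.1475, 0.1213]
orientation: [0.672, 0.741, -0.001, -0.0]
force: [-0.0, -0.3, -0.6]
width: 0.0596
grasp_force: 0.0
4.25 [ 0.5093 -0.1475  0.1213] [ 0.6717  0.7408 -0.0013 -0.0005] [-0.3771  0.0124  1.7928 -0.0022  1.3382 -0.4744]
```

View pics/c4.png

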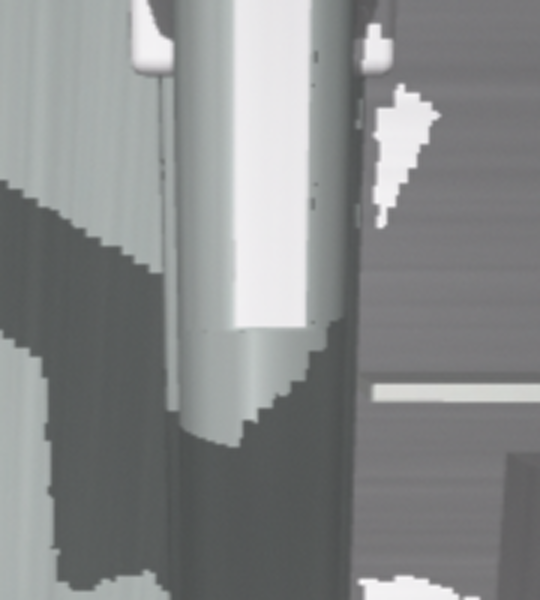

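At crop row 200 the flat spans 233.5–308.5 and the rail about 177 to 352. That is a small residual lean of about +0.05 rad, so I regrip and roll another −0.06 rad.

```bash
python3 -m handwheel '[[[0,0,0],[0,0,0],0.03],[[0,0,0],[0,0,0],0.02],[[0,0,0],[0,0,0],0.02],[[0,0,0],[0,0,0],0.02],[[0,0,0],[0,0,0],0.02]]';python3 -m handwheel '[[[0.003,-0.03,0],[0.0004,0,0],0.02],[[0.003,-0.03,0],[0.0004,0,0],0.02],[[0,0,0],[0,0,0],0.02],[[0,0,0],[0,0,0],0.04],[[0,0,0],[0,0,0],0.06]]'; python3 -m handwheel '[[[-0.006,0.06,0],[-0.0008,0,0],0.08],[[0,0,0],[0,0,0.01],0.09],[[0,0,0],[-0.003,0,0.02],0.093],[[0,0,0],[-0.005,0,0.03],0.093],[[0,0,0],[0,0,0],0.093]]';  python3 look.py w4;python3 - <<'E'
import cv2
i=cv2.imread('pics/w4.png');cv2.imwrite('pics/c5.png',cv2.resize(i[0:150,230:430],None,fx=4,fy=4,interpolation=cv2.INTER_CUBIC))
E
```

```text
t: 4.8
ee_pos: [0.5101, -0.1473, 0.1211]
orientation: [0.672, 0.741, 0.001, 0.002]
force: [20.8, 2.6, -14.0]
width: 0.0248
grasp_force: 10.1
t: 5.3
ee_pos: [0.5094, -0.1474, 0.1209]
orientation: [0.671, 0.74, 0.022, 0.02]
force: [-0.8, 0.0, 1.0]
width: 0.0359
grasp_force: 0.0
t: 5.8
ee_pos: [0.5031, -0.1483, 0.186]
orientation: [0.672, 0.741, 0.002, 0.004]
force: [0.3, -0.0, -0.1]
width: 0.0753
grasp_force: 0.0
5.8 [ 0.5031 -0.1483  0.186 ] [0.6715 0.741  0.0017 0.0039] [-0.3848 -0.0661  1.7486  0.0006  1.4505 -0.4831]
```

View pics/c5.png

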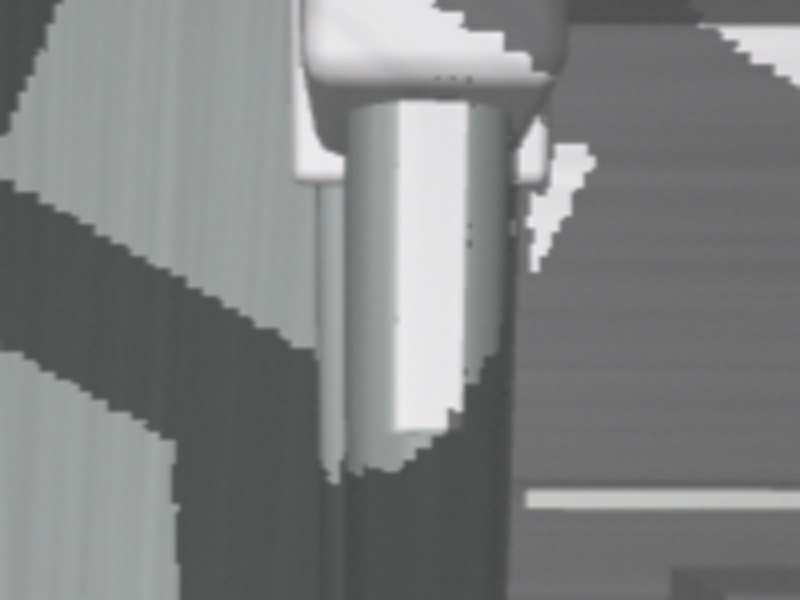

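Row 200 of the crop gives the flat at 395–466 and the rail at 346 to about 508, so they are nearly concentric. I fit the lean again.

```bash
python3 - <<'E'
from fit import *
np.set_printoptions(precision=3,suppress=True)
for r in (506,510,514):
    f=lambda x:230+x/4
    print(fit('w4',[(50,f(346),f(r),f(395),f(466))]),fit('w4',[(50,None,f(r),f(395),f(466)),(51,f(346),None,None,None)],r=.0125)[0])
f=lambda x:240+x/3
for r in (347,352,357): print('w3',fit('w3',[(66.7,f(177),f(r),f(233.5),f(308.5))])[0])
E
```

```text
(array([0.509, 0.094, 0.016]), array([-0.46 , -0.471,  0.176, -0.186])) [0.512 0.122 0.013]
(array([ 0.51 ,  0.094, -0.01 ]), array([-0.163, -0.169,  0.173, -0.178])) [ 0.513  0.133 -0.015]
(array([ 0.524,  0.265, -0.058]), array([-0.041, -0.042,  0.102, -0.103])) [ 0.526  0.288 -0.056]
w3 [0.51  0.098 0.099]
w3 [0.51  0.098 0.067]
w3 [0.525 0.313 0.017]
```

The flat faces up to within about 0.05 rad and the rail is free. Next I go over the large key, with a small turn to match its bar.

```bash
python3 -m handwheel '[[[0,0,0],[-0.0082,0.044,0.014],0.093],[[0,0,0],[-0.0082,0.044,0.014],0.093],[[0,0,0],[-0.0082,0.044,0.014],0.093],[[0,0,0.007],[-0.0082,0.044,0.012],0.093],[[0,0,0.007],[-0.0082,0.044,0],0.093]]';python3 -m handwheel '[[[0,0,0.007],[-0.0082,0.044,0],0.093],[[0,0,0.007],[-0.0082,0.044,0],0.093],[[0,0,0],[-0.0082,0.044,-0.01],0.093],[[0,0,0],[-0.0082,0.044,-0.015],0.093],[[0,0,0],[-0.0082,0.044,-0.015],0.093]]'; python3 look.py w5
```

```text
t: 6.35
ee_pos: [0.46, 0.0743, 0.2361]
orientation: [0.666, 0.746, 0.001, 0.001]
force: [1.4, 0.4, 0.1]
width: 0.093
grasp_force: 0.0
t: 6.85
ee_pos: [0.418, 0.2945, 0.1938]
orientation: [0.661, 0.75, 0.0, -0.0]
force: [1.8, -0.3, -0.2]
width: 0.093
grasp_force: 0.0
6.85 [0.418  0.2945 0.1938] [ 0.6611  0.7503  0.0005 -0.    ] [ 0.5132 -0.0992  1.7656  0.0004  1.4744  0.3868]
```

View pics/w5.png

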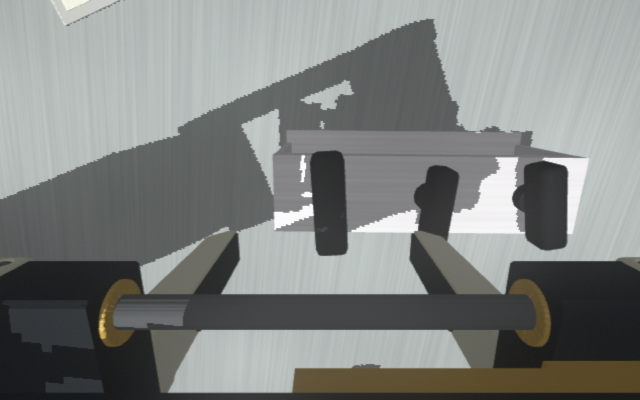

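The wrist view shows the large key's bar from (326.5,152) to (332,254), about 32 px wide, near the image centre. The medium key is at (438,200) and the small one at (546,205).

```bash
python3 - <<'E'
from h import *
np.set_printoptions(precision=4,suppress=True)
d=np.load('pics/w5.npz');q=(d['p'],d['q'])
for z in (.125,.138):
    a,b=[atz('wrist',u,z,q) for u in ((326.5,152),(331.5,254))];print((a+b)/2,np.linalg.norm(a-b),np.arctan2(*(a-b)[1::-1]))
print(proj('wrist',[.4194,.2945,.133],q))
X=R.from_quat(d['q']).as_matrix();print(np.arctan2(X[1,0],X[0,0]))
E
```

```text
[0.4225 0.2972 0.125 ] 0.07871239911240441 1.748463197338941
[0.4218 0.3011 0.138 ] 0.074339269917535 1.7484631973389404
(np.float64(324.5527487470068), np.float64(211.49081313099347))
1.6970736938991433
```

```bash
python3 -m handwheel '[[[0,0,0.05],[0.0035,0.0025,-0.0172],0.07],[[0,0,0],[0,0,-0.0172],0.055],[[0,0,0],[0,0,-0.0172],0.05],[[0,0,0],[0,0,-0.0172],0.05],[[0,0,0],[0,0,-0.0172],0.05]]'; python3 -m handwheel '[[[0,0,0],[0,0,0],0.04],[[0,0,0],[0,0,0],0.03],[[0,0,0],[0,0,0],0.018],[[0,0,0],[0,0,0],0.018],[[0,0,0],[0,0,0],0.018]]'; python3 -c "
from rig import arm;s=arm.observe();print(s['force'],s['wrist_torque'],s['width'],s['ee_pos'])"
```

```text
t: 7.4
ee_pos: [0.4218, 0.295, 0.1072]
orientation: [0.642, 0.767, -0.0, -0.0]
force: [0.5, 0.4, 0.2]
width: 0.0576
grasp_force: 0.0
t: 7.9
ee_pos: [0.4228, 0.2956, 0.1098]
orientation: [0.642, 0.767, 0.001, 0.0]
force: [-1.7, -0.6, 3.7]
width: 0.0235
grasp_force: 30.0
[-1.71123358 -0.56553507  3.69252714] [-0.16438838  0.28025865 -0.01440013] 0.023477181506626796 [0.4227573  0.29557095 0.1097696 ]
```

```bash
python3 -m handwheel '[[[0,0,0],[0,0,0.02],0.018],[[0,0,0],[0,0,0.038],0.018],[[0,0,0],[0,0,0.042],0.018],[[0,0,0],[0,0,0.042],0.018],[[0,0,0],[0,0,0.038],0.018]]'; for i in 1 2 3; do python3 -m handwheel '[[[0,0,0.14],[0.0063,-0.0193,0],0.018],[[0,0,0.14],[0.0063,-0.0193,0],0.018],[[0,0,0.14],[0.0063,-0.0193,0],0.018],[[0,0,0.14],[0.0063,-0.0193,0],0.018],[[0,0,0.14],[0.0063,-0.0193,0],0.018]]'; done;  python3 look.py w6;python3 - <<'E'
import cv2
i=cv2.imread('pics/w6.png');cv2.imwrite('pics/c6.png',cv2.resize(i[110:260,240:420],None,fx=4,fy=4,interpolation=cv2.INTER_CUBIC))
E
```

```text
t: 8.4
ee_pos: [0.4224, 0.2953, 0.291]
orientation: [0.642, 0.767, 0.001, 0.0]
force: [-0.1, 0.2, -1.4]
width: 0.0239
grasp_force: 30.0
t: 8.9
ee_pos: [0.454, 0.198, 0.2888]
orientation: [0.338, 0.941, 0.0, 0.0]
force: [-0.1, 0.0, -0.8]
width: 0.0241
grasp_force: 30.0
t: 9.4
ee_pos: [0.4856, 0.1014, 0.2888]
orientation: [-0.006, 1.0, 0.0, 0.0]
force: [-0.1, -0.5, -0.4]
width: 0.0239
grasp_force: 30.0
t: 9.9
ee_pos: [0.5171, 0.0049, 0.2888]
orientation: [-0.348, 0.937, -0.0, 0.0]
force: [-0.7, 0.1, -1.0]
width: 0.0237
grasp_force: 30.0
9.9 [0.5171 0.0049 0.2888] [-0.348   0.9375 -0.0001  0.0002] [-0.0897 -0.1143  1.6076 -0.      1.6479 -2.3715]
```

View pics/w6.png

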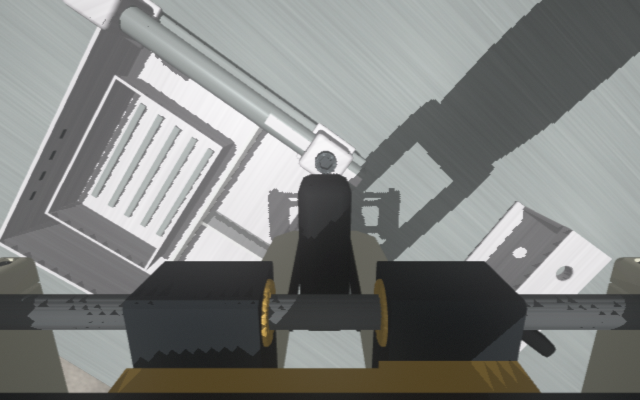

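The key is held in the gripper and its handle hides the tip. The screw head shows at about (325,161). That was my tenth picture, so from here I work numerically on that patch.

```bash
python3 - <<'E'
from h import *
np.set_printoptions(precision=4,suppress=True,linewidth=200)
i=cv2.imread('pics/w6.png');g=i.mean(2)
for r in range(146,178): print(r,' '.join('%3d'%v for v in g[r,306:345]))
d=np.load('pics/w6.npz');q=(d['p'],d['q'])
print(atz('wrist',(325,161),.17,q), proj('wrist',[.4975,-.0108,.17],q))
E
```

```text
146 238 230 201 176 202 220 230 240 245 246 246 246 246 246 247 247 247 247 247 247 247 247 247 247 247 247 245 241 235 228 221 210 187 158 136 129 126 128 139
147 232 201 171 195 218 228 238 244 246 246 246 246 247 247 247 247 247 247 247 247 247 247 247 247 246 246 246 245 241 237 231 226 218 200 169 144 129 127 127
148 223 179 189 217 226 235 243 246 246 246 247 247 247 247 247 247 247 247 247 247 246 246 246 246 245 245 246 246 246 244 241 236 230 222 206 179 152 132 127
149 187 182 210 223 231 241 246 246 247 247 247 247 247 247 247 247 246 245 244 244 244 243 244 245 246 246 246 247 247 247 246 242 237 230 223 210 188 160 139
150 171 202 221 230 239 245 246 246 246 246 246 246 247 246 245 242 236 217 212 211 212 212 224 241 245 247 247 247 247 246 246 245 242 236 229 224 215 198 172
151 172 218 228 236 243 246 246 246 246 247 246 246 246 244 230 179 155 112 105 105 104 104 121 171 224 242 245 245 245 245 245 244 244 242 238 232 227 221 209
152 213 226 233 242 246 246 246 246 246 246 245 244 240 226 161 101  95  95  92  91  89  87  86  94 120 169 223 241 244 244 244 244 244 244 
[... 3410 characters left out ...]
7 103 107 112 115 115 109 112 115 101  77  73  72  75  74  71  73  77  78  88  98  82  88  98  81  89 108 128 162 176 199 231 235
175 214 161 138  95  77  69  66  66  67  66  66  65  63  64  65  63  62  62  63  62  61  61  62  61  61  60  61  60  61  58  59  59  58  64  85 130 197 228 232
176 104  81  75  66  65  64  66  64  63  63  63  63  63  62  61  62  61  61  61  60  59  59  60  60  58  58  57  58  57  57  57  57  56  56  57  69  99 146 201
177  67  65  66  64  65  64  63  63  63  62  62  62  62  62  61  60  60  61  60  60  60  59  59  58  56  58  58  58  57  57  57  56  56  56  57  55  57  69  91
[ 0.4971 -0.0127  0.17  ] (np.float64(326.36762592031965), np.float64(162.75023930148447))
```

```bash
cat > hexfit.py <<'E'
from h import *
np.set_printoptions(precision=4,suppress=True)
def run(name,c0):
    g=cv2.imread(f'pics/{name}.png').mean(2).astype(np.float32);d=np.load(f'pics/{name}.npz');q=(d['p'],d['q'])
    K=6;u0,v0=[int(a)-20 for a in proj('wrist',c0,q)];G=cv2.resize(g[v0:v0+40,u0:u0+40],None,fx=K,fy=K,interpolation=cv2.INTER_CUBIC)
    def poly(c,z,r,n,w): 
        P=[proj('wrist',[c[0]+r*np.cos(w+2*np.pi*k/n),c[1]+r*np.sin(w+2*np.pi*k/n),z],q) for k in range(n)]
        m=np.zeros(G.shape,np.uint8);cv2.fillPoly(m,[np.int32([((u-u0+.5)*K,(v-v0+.5)*K) for u,v in P])],1);return m>0
    # head top disc + side: best dark disc
    best=[]
    for dx in np.arange(-.006,.0061,.0005):
        for dy in np.arange(-.006,.0061,.0005):
            c=np.array(c0[:2])+[dx,dy];t=poly(c,.17,.01,40,0)|poly(c,.158,.01,40,0)
            o=poly(c,.17,.0115,40,0)|poly(c,.158,.0115,40,0)
            best.append((G[o&~t].mean()-G[t].mean(),*c))
    best.sort(reverse=True);print('head',np.array(best[:3]));hc=np.array(best[0][1:])
    res=[]
    r=.0108/np.sqrt(3)
    for dx in np.arange(-.001,.0011,.0005):
        for dy in np.arange(-.001,.0011,.0005):
            c=hc+[dx,dy];hd=poly(c,.17,.0085,40,0)
            for w in np.arange(0,1.047,.0349):
                m=poly(c,.17,r,6,w);f=poly(c,.161,r,6,w)
                wall=m&~f;fl=m&f;rim=hd&~m
                res.append((G[rim].mean()+G[fl].mean()-2*G[wall].mean(),w,*c))
    res.sort(reverse=True);print(np.array(res[:12]))
    X=R.from_quat(d['q']).as_matrix();print('tool x yaw mod 60',np.arctan2(X[1,0],X[0,0])%(np.pi/3))
if __name__=='__main__':
    import sys;run(sys.argv[1],[.4972,-.012,.17])
E
python3 hexfit.py w6
```

```text
Traceback (most recent call last):
  File "hexfit.py", line 29, in <module>
    import sys;run(sys.argv[1],[.4972,-.012,.17])
               ~~~^^^^^^^^^^^^^^^^^^^^^^^^^^^^^^^
  File "hexfit.py", line 14, in run
    o=poly(c,.17,.0115,40,0)|poly(c,.158,.0115,40,0)
      ~~~~^^^^^^^^^^^^^^^^^^
  File "hexfit.py", line 7, in poly
    P=[proj('wrist',[c[0]+r*np.cos(w+2*np.pi*k/n),c[1]+r*np.sin(w+2*np.pi*k/n),z],q) for k in range(n)]
       ~~~~^^^^^^^^^^^^^^^^^^^^^^^^^^^^^^^^^^^^^^^^^^^^^^^^^^^^^^^^^^^^^^^^^^^^^^^^^
  File "h.py", line 19, in proj
    c=arm.camera_info(n);K=c["camera_matrix"]
ValueError: time passes only in moves, steps and waits
```

```bash
sed -i 's/arm.camera_info(n)/info(n)/; s/^def ray/import functools\ninfo=functools.cache(lambda n: arm.camera_info(n))\ndef ray/' h.py; python3 hexfit.py w6
```

```text
head [[91.4165  0.4977 -0.0115]
 [90.9768  0.4982 -0.0115]
 [90.9265  0.4977 -0.012 ]]
[[46.6114  0.8725  0.4977 -0.0115]
 [46.3158  0.9423  0.4977 -0.0115]
 [45.7856  0.9074  0.4977 -0.0115]
 [45.6495  1.0121  0.4977 -0.0115]
 [45.5688  0.9772  0.4977 -0.0115]
 [45.0813  0.8376  0.4982 -0.0115]
 [44.8723  0.8027  0.4982 -0.0115]
 [44.7896  0.8027  0.4977 -0.0115]
 [44.7347  0.8376  0.4977 -0.0115]
 [44.6665  0.      0.4977 -0.0115]
 [44.6219  1.0121  0.4982 -0.0115]
 [44.4427  0.9772  0.4982 -0.0115]]
tool x yaw mod 60 0.7109556212983346
```

```bash
python3 -m handwheel '[[[0,0,0.07],[-0.0057,-0.0047,0],0.018],[[0,0,0.07],[-0.0057,-0.0047,0],0.018],[[0,0,0.07],[-0.0056,-0.0047,-0.008],0.018],[[0,0,0],[0,0,-0.012],0.018],[[0,0,0],[0,0,-0.012],0.018]]'; python3 -m handwheel '[[[0,0,0],[0,0,-0.001],0.018],[[0,0,0],[0,0,-0.001],0.018],[[0,0,0],[0,0,-0.001],0.018],[[0,0,0],[0,0,-0.001],0.018],[[0,0,0],[0,0,0],0.018]]';python3 -c "
from rig import arm;s=arm.observe();print(s['force'],s['wrist_torque'],s['width'],s['ee_pos'])"
```

```text
t: 10.45
ee_pos: [0.4999, -0.0082, 0.2559]
orientation: [-0.44, 0.898, -0.0, 0.0]
force: [-0.2, 0.2, -2.7]
width: 0.0237
grasp_force: 30.0
t: 10.95
ee_pos: [0.5, -0.0083, 0.2529]
orientation: [-0.442, 0.897, -0.0, 0.0]
force: [0.8, 0.4, -1.3]
width: 0.0238
grasp_force: 30.0
[ 0.79822577  0.37941393 -1.26513754] [ 0.09347391 -0.07784721 -0.00668879] 0.02383010979606911 [ 0.50003696 -0.00831494  0.25287116]
```

```bash
python3 -m handwheel '[[[0,0,0],[0,-0.0009,-0.0006],0.018],[[0,0,0],[0,0,-0.0006],0.018],[[0,0,0],[0,0,-0.0006],0.018],[[0,0,0],[0,0,-0.0006],0.018],[[0,0,0],[0,0,-0.0006],0.018]]';cat > st.py <<'E'
from rig import arm
import numpy as np
np.set_printoptions(precision=4,suppress=True)
s=arm.observe();print(s['t'],'F',s['force'],'M',s['wrist_torque'],s['ee_pos'],s['width'],s['joints'][5])
E
python3 st.py
```

```text
t: 11.45
ee_pos: [0.4998, -0.0091, 0.2497]
orientation: [-0.442, 0.897, 0.0, 0.0]
force: [-1.3, 0.5, 0.5]
width: 0.024
grasp_force: 30.0
11.45 F [-1.274   0.4732  0.5222] M [0.3978 0.1077 0.0591] [ 0.4998 -0.0091  0.2497] 0.024017309608064186 -2.60707534820747
```

```bash
python3 -m handwheel '[[[0,0,0],[0,0,-0.0005],0.018],[[0,0,0],[0,0,-0.0005],0.018],[[0,0,0],[0,0,-0.0005],0.018],[[0,0,0],[0,0,0],0.018],[[0,0,0],[0,0,0],0.018]]';python3 st.py
```

```text
t: 11.95
ee_pos: [0.4997, -0.0089, 0.2479]
orientation: [-0.442, 0.897, 0.0, -0.0]
force: [-1.5, 3.3, 0.6]
width: 0.024
grasp_force: 30.0
11.95 F [-1.4604  3.3107  0.5791] M [1.0684 0.3619 0.0025] [ 0.4997 -0.0089  0.2479] 0.02402623532916179 -2.6071432910742987
```

```bash
python3 -m handwheel '[[[0,0,0],[-0.0004,0.001,0],0.018],[[0,0,0],[0,0,-0.0005],0.018],[[0,0,0],[0,0,-0.0005],0.018],[[0,0,0],[0,0,-0.0005],0.018],[[0,0,0],[0,0,0],0.018]]';python3 st.py
```

```text
t: 12.45
ee_pos: [0.4994, -0.0084, 0.2465]
orientation: [-0.442, 0.897, -0.0, -0.0]
force: [-0.5, 0.8, -0.5]
width: 0.024
grasp_force: 30.0
12.45 F [-0.4546  0.8175 -0.528 ] M [ 0.3353 -0.0308 -0.0514] [ 0.4994 -0.0084  0.2465] 0.024013835380908732 -2.6052206993182563
```

```bash
python3 -m handwheel '[[[0,0,0],[0,0.0002,-0.0006],0.018],[[0,0,0],[0,0.0002,-0.0006],0.018],[[0,0,0],[0,0,-0.0006],0.018],[[0,0,0],[0,0,-0.0006],0.018],[[0,0,0],[0,0,0],0.018]]';python3 st.py;  python3 -m handwheel '[[[0,0,0],[0,0,-0.0005],0.018],[[0,0,0],[0,0,-0.0005],0.018],[[0,0,0],[0,0,-0.0005],0.018],[[0,0,0],[0,0,0],0.018],[[0,0,0],[0,0,0],0.018]]';python3 st.py
```

```text
t: 12.95
ee_pos: [0.4994, -0.0079, 0.2441]
orientation: [-0.442, 0.897, -0.0, -0.0]
force: [-0.1, 0.8, -1.2]
width: 0.0237
grasp_force: 30.0
12.95 F [-0.1404  0.7787 -1.2457] M [ 0.0805 -0.0814 -0.0598] [ 0.4994 -0.0079  0.2441] 0.02365711126593814 -2.6044172157379837
t: 13.45
ee_pos: [0.4995, -0.0079, 0.2428]
orientation: [-0.442, 0.897, -0.0, 0.0]
force: [-0.7, 0.2, -0.3]
width: 0.0238
grasp_force: 30.0
13.45 F [-0.6626  0.1603 -0.2622] M [0.0323 0.0024 0.0218] [ 0.4995 -0.0079  0.2428] 0.023846662074899955 -2.604391475864033
```

```bash
python3 -m handwheel '[[[0,0,0],[0,0,-0.0005],0.018],[[0,0,0],[0,0,-0.0005],0.018],[[0,0,0],[0,0,0],0.018],[[0,0,0],[0,0,0],0.018],[[0,0,0],[0,0,0],0.018]]';python3 st.py;  python3 -m handwheel '[[[0,0,0],[0,0,-0.0005],0.018],[[0,0,0],[0,0,0],0.018],[[0,0,0],[0,0,0],0.018],[[0,0,0],[0,0,0],0.018],[[0,0,0],[0,0,0],0.018]]';python3 st.py
```

```text
t: 13.95
ee_pos: [0.4996, -0.0078, 0.2427]
orientation: [-0.442, 0.897, -0.0, 0.0]
force: [-2.3, -0.0, 5.1]
width: 0.0238
grasp_force: 30.0
13.95 F [-2.3039 -0.0213  5.087 ] M [ 0.1999  0.5945 -0.025 ] [ 0.4996 -0.0078  0.2427] 0.023830090261815977 -2.6043982769732934
t: 14.45
ee_pos: [0.4997, -0.0078, 0.2426]
orientation: [-0.442, 0.897, -0.0, 0.001]
force: [-3.7, 0.0, 8.3]
width: 0.0238
grasp_force: 30.0
14.45 F [-3.6792  0.0056  8.3051] M [ 0.261   0.8309 -0.0217] [ 0.4997 -0.0078  0.2426] 0.0238199925969623 -2.6043985134012395
```

The key is home: the floor is felt at 8 N, at the predicted height. I work out the shifts that make the tool turn about the key's axis, which sits about 4 mm off the TCP.

```bash
python3 - <<'E'
import numpy as np
d=.0041;p=4.0574;f=lambda a:d*np.array([np.cos(a),np.sin(a)])
for k in range(24):
    a=p-.14*k;print(k,round(a,3),np.round(1e3*(f(a)-f(a-.14)),2),end='; ' if k%3<2 else '\n')
E
```

```text
0 4.057 [ 0.43 -0.38]; 1 3.917 [ 0.37 -0.44]; 2 3.777 [ 0.31 -0.48]
3 3.637 [ 0.24 -0.52]; 4 3.497 [ 0.16 -0.55]; 5 3.357 [ 0.08 -0.57]
6 3.217 [ 0.   -0.57]; 7 3.077 [-0.08 -0.57]; 8 2.937 [-0.16 -0.55]
9 2.797 [-0.23 -0.53]; 10 2.657 [-0.3  -0.49]; 11 2.517 [-0.37 -0.44]
12 2.377 [-0.42 -0.39]; 13 2.237 [-0.47 -0.32]; 14 2.097 [-0.51 -0.25]
15 1.957 [-0.55 -0.18]; 16 1.817 [-0.56 -0.1 ]; 17 1.677 [-0.57 -0.02]
18 1.537 [-0.57  0.06]; 19 1.397 [-0.56  0.14]; 20 1.257 [-0.53  0.21]
21 1.117 [-0.5   0.29]; 22 0.977 [-0.45  0.35]; 23 0.837 [-0.4   0.41]
```

```bash
python3 -m handwheel '[[[0,0,-0.14],[0.00043,-0.00038,0.0004],0.018],[[0,0,-0.14],[0.00037,-0.00044,0],0.018],[[0,0,-0.14],[0.00031,-0.00048,0],0.018],[[0,0,-0.14],[0.00024,-0.00052,0],0.018],[[0,0,-0.14],[0.00016,-0.00055,0],0.018]]';python3 st.py
```

```text
t: 14.95
ee_pos: [0.5012, -0.0101, 0.2427]
orientation: [-0.105, 0.994, 0.0, 0.0]
force: [-3.0, 1.3, 7.1]
width: 0.0237
grasp_force: 30.0
14.95 F [-2.9974  1.2555  7.108 ] M [0.2619 0.62   0.2656] [ 0.5012 -0.0101  0.2427] 0.023692760483243862 -1.9032836639625068
```

```bash
python3 -m handwheel '[[[0,0,-0.14],[0.00008,-0.00057,0.0003],0.018],[[0,0,-0.14],[0,-0.00057,0],0.018],[[0,0,-0.14],[-0.00008,-0.00057,0],0.018],[[0,0,-0.14],[-0.00016,-0.00055,0],0.018],[[0,0,-0.14],[-0.00023,-0.00053,0],0.018]]';python3 st.py
```

```text
t: 15.45
ee_pos: [0.5008, -0.0127, 0.2427]
orientation: [0.243, 0.97, 0.0, 0.0]
force: [-1.7, 0.4, 4.8]
width: 0.0238
grasp_force: 30.0
15.45 F [-1.7209  0.3996  4.84  ] M [0.338  0.3747 0.2305] [ 0.5008 -0.0127  0.2427] 0.023821958397640387 -1.208999981725833
```

```bash
python3 -m handwheel '[[[0,0,-0.05],[-0.0001,-0.00017,0.0002],0.018],[[0,0,-0.05],[-0.0001,-0.00017,0],0.018],[[0,0,-0.05],[-0.00012,-0.00016,0],0.018],[[0,0,-0.05],[-0.00012,-0.00016,0],0.018],[[0,0,0],[0,0,0],0.018]]';python3 st.py; python3 -m handwheel '[[[0,0,-0.04],[-0.0001,-0.00012,0],0.018],[[0,0,-0.04],[-0.0001,-0.00012,0],0.018],[[0,0,-0.04],[-0.00011,-0.00011,0],0.018],[[0,0,0],[0,0,0],0.018],[[0,0,0],[0,0,0],0.018]]';python3 st.py
```

```text
t: 15.95
ee_pos: [0.5004, -0.0134, 0.2427]
orientation: [0.336, 0.942, 0.0, 0.0]
force: [-0.9, 1.8, 4.0]
width: 0.0238
grasp_force: 30.0
15.95 F [-0.9419  1.799   4.0028] M [0.3715 0.2576 0.205 ] [ 0.5004 -0.0134  0.2427] 0.023840755819288986 -1.0152453502231162
t: 16.45
ee_pos: [0.5, -0.0138, 0.2427]
orientation: [0.39, 0.921, 0.0, 0.0]
force: [-0.8, 1.6, 4.7]
width: 0.0236
grasp_force: 30.0
16.45 F [-0.8485  1.5847  4.6512] M [0.4669 0.231  0.2318] [ 0.5    -0.0138  0.2427] 0.02360260282947186 -0.8989598554987317
```

```bash
python3 -m handwheel '[[[0,0,-0.05],[-0.00016,-0.00013,0],0.018],[[0,0,-0.05],[-0.00016,-0.00012,0],0.018],[[0,0,-0.05],[-0.00017,-0.00011,0],0.018],[[0,0,0],[0,0,0],0.018],[[0,0,0],[0,0,0],0.018]]';python3 st.py
```

```text
t: 16.95
ee_pos: [0.4996, -0.0142, 0.2427]
orientation: [0.458, 0.889, 0.0, 0.0]
force: [-0.8, 2.1, 4.7]
width: 0.0238
grasp_force: 30.0
16.95 F [-0.807   2.0856  4.7349] M [0.4786 0.2244 0.2078] [ 0.4996 -0.0142  0.2427] 0.023757720868647747 -0.7498208232161776
```

```bash
python3 -m handwheel '[[[0,0,-0.04],[-0.00014,-0.00009,0],0.018],[[0,0,-0.04],[-0.00014,-0.00008,0],0.018],[[0,0,-0.04],[-0.00014,-0.00008,0],0.018],[[0,0,0],[0,0,0],0.018],[[0,0,0],[0,0,0],0.018]]';python3 st.py
```

```text
t: 17.45
ee_pos: [0.4992, -0.0144, 0.2427]
orientation: [0.511, 0.86, 0.0, 0.0]
force: [-1.6, 1.6, 5.3]
width: 0.0238
grasp_force: 30.0
17.45 F [-1.6429  1.5746  5.2686] M [0.5182 0.1782 0.2305] [ 0.4992 -0.0144  0.2427] 0.023792615152122807 -0.6304282373897534
```

```bash
python3 -m handwheel '[[[0,0,-0.05],[-0.00018,-0.00009,0],0.018],[[0,0,-0.05],[-0.00019,-0.00008,0],0.018],[[0,0,-0.05],[-0.00019,-0.00007,0],0.018],[[0,0,0],[0,0,0],0.018],[[0,0,0],[0,0,0],0.018]]';python3 st.py
```

```text
t: 17.95
ee_pos: [0.4987, -0.0146, 0.2427]
orientation: [0.574, 0.819, 0.0, 0.0]
force: [-1.3, 2.4, 5.2]
width: 0.0241
grasp_force: 30.0
17.95 F [-1.3116  2.3763  5.178 ] M [0.4652 0.1284 0.2001] [ 0.4987 -0.0146  0.2427] 0.024101992060219228 -0.4810369733940729
```

```bash
python3 -m handwheel '[[[0,0,-0.05],[-0.00019,-0.00006,0],0.018],[[0,0,-0.05],[-0.0002,-0.00005,0],0.018],[[0,0,-0.05],[-0.0002,-0.00004,0],0.018],[[0,0,0],[0,0,0],0.018],[[0,0,0],[0,0,0],0.018]]';python3 st.py
```

```text
t: 18.45
ee_pos: [0.4981, -0.0148, 0.2427]
orientation: [0.633, 0.774, 0.0, 0.0]
force: [-0.6, 1.6, 5.7]
width: 0.0236
grasp_force: 30.0
18.45 F [-0.589   1.6204  5.6699] M [0.4821 0.1209 0.2073] [ 0.4981 -0.0148  0.2427] 0.02358153403181188 -0.3318903229042119
```

```bash
python3 -m handwheel '[[[0,0,-0.05],[-0.0002,-0.00003,0],0.018],[[0,0,-0.05],[-0.0002,-0.00002,0],0.018],[[0,0,-0.05],[-0.0002,-0.00002,0],0.018],[[0,0,0],[0,0,0],0.018],[[0,0,0],[0,0,0],0.018]]';python3 st.py
```

```text
t: 18.95
ee_pos: [0.4976, -0.0149, 0.2427]
orientation: [0.69, 0.724, 0.001, 0.0]
force: [-0.4, 1.1, 5.5]
width: 0.0238
grasp_force: 30.0
18.95 F [-0.3645  1.1306  5.5425] M [0.4066 0.0609 0.2039] [ 0.4976 -0.0149  0.2427] 0.023776174309793244 -0.18222418596839124
```

```bash
python3 -m handwheel '[[[0,0,-0.05],[-0.0002,0,0],0.018],[[0,0,-0.05],[-0.0002,0,0],0.018],[[0,0,-0.05],[-0.0002,0.00001,0],0.018],[[0,0,0],[0,0,0],0.018],[[0,0,0],[0,0,0],0.018]]';python3 st.py
```

```text
t: 19.45
ee_pos: [0.497, -0.0149, 0.2427]
orientation: [0.742, 0.671, 0.001, 0.0]
force: [-1.0, 2.4, 5.5]
width: 0.0239
grasp_force: 30.1
19.45 F [-1.0017  2.3735  5.5242] M [ 0.3989 -0.0068  0.358 ] [ 0.497  -0.0149  0.2427] 0.023900319228223537 -0.0327063904287236
```

```bash
python3 -m handwheel '[[[0,0,-0.03],[-0.00012,0.00001,0],0.018],[[0,0,-0.03],[-0.00012,0.00001,0],0.018],[[0,0,-0.03],[-0.00012,0.00001,0],0.018],[[0,0,0],[0,0,0],0.018],[[0,0,0],[0,0,0],0.018]]';python3 st.py
```

```text
t: 19.95
ee_pos: [0.4967, -0.0149, 0.2427]
orientation: [0.771, 0.637, 0.001, 0.0]
force: [0.5, 1.1, 4.5]
width: 0.024
grasp_force: 30.1
19.95 F [0.5498 1.1326 4.483 ] M [0.3775 0.0817 0.5119] [ 0.4967 -0.0149  0.2427] 0.02398797121886235 0.056993191564402426
```

```bash
python3 -m handwheel '[[[0,0,-0.035],[-0.00014,0.00002,0],0.018],[[0,0,-0.035],[-0.00014,0.00002,0],0.018],[[0,0,-0.035],[-0.00014,0.00003,0],0.018],[[0,0,0],[0,0,0],0.018],[[0,0,0],[0,0,0],0.018]]';python3 st.py
```

```text
t: 20.45
ee_pos: [0.4963, -0.0148, 0.2427]
orientation: [0.803, 0.595, 0.001, 0.0]
force: [-0.2, 1.0, 6.0]
width: 0.0236
grasp_force: 30.3
20.45 F [-0.1759  1.0005  6.0023] M [0.3483 0.0445 0.6901] [ 0.4963 -0.0148  0.2427] 0.023622936429591603 0.16189373544930277
```

```bash
python3 -m handwheel '[[[0,0,0],[0,0,0.0005],0.018],[[0,0,0],[0,0,0],0.026],[[0,0,0],[0,0,0],0.035],[[0,0,0],[0,0,0],0.06],[[0,0,0],[0,0,0],0.07]]';python3 st.py;python3 -m handwheel '[[[0,0,0],[0,0,0.005],0.07],[[0,0,0],[0,0,0.02],0.07],[[0,0,0],[0,0,0.035],0.07],[[0,0,0],[0,0,0.035],0.07],[[0,0,0],[0,0,0.035],0.07]]';python3 look.py w7; python3 - <<'E'
from h import *
i=cv2.imread('pics/w7.png').mean(2);d=np.load('pics/w7.npz');q=(d['p'],d['q'])
m=(i<70).astype(np.uint8)[60:260,230:420];n,l,s,c=cv2.connectedComponentsWithStats(m)
for k in range(1,n):
    if s[k,4]>300: print(s[k]+[230,60,0,0,0],c[k]+[230,60],atz('wrist',c[k]+[230,60],.265,q))
print(proj('wrist',[.4975,-.0115,.265],q))
for v in range(60,260,12): print(v,' '.join('%3d'%x for x in i[v,230:420:6]))
E
```

```text
t: 20.95
ee_pos: [0.4955, -0.0151, 0.2422]
orientation: [0.805, 0.594, -0.0, -0.0]
force: [-1.0, -0.7, 0.0]
width: 0.0452
grasp_force: 0.0
20.95 F [-1.019  -0.7414  0.005 ] M [-0.0356 -0.0352 -0.0067] [ 0.4955 -0.0151  0.2422] 0.04522617020743636 0.16521548215312357
t: 21.45
ee_pos: [0.4955, -0.015, 0.3742]
orientation: [0.805, 0.594, -0.0, -0.0]
force: [0.4, -0.2, 0.8]
width: 0.0701
grasp_force: 0.0
21.45 [ 0.4955 -0.015   0.3742] [ 0.8045  0.5939 -0.     -0.    ] [-0.1337 -0.1616  1.4967 -0.      1.8065  0.1653]
[324  83  96  45 838] [371.70167064 105.04534606] [0.55460795 0.04410281 0.265     ]
[ 302  141   44   89 2019] [323.68945022 182.50619118] [ 0.49924677 -0.00528768  0.265     ]
(np.float64(323.87590923919413), np.float64(189.8594426724793))
60  84  82  88 162 166 165 164 166 167 167 166 164 168 166 162 163 163 132  81  81  81  81  81  85  81  84  82 115 165 166 171 168
72  85  86  85 164 162 165 164 167 164 163  84  83  84  84  86  84  84  80  83  82  84  82  83  83  83  83  84  84  84  87 128 172
84  84  85  85 118 163 165 165 160 165 166  84  85  83  85  83  82  84  83  
[... 1201 characters left out ...]
 128 220 239 239 241 109 110 109 230 184
204 168 172 170 169 169 169 170 168 170 168 170 168 171 170 118  70  70  68  64 236 123  94 122 240 240 239 238 189 187 237 236 125
216 169 166 170 168 169 168 167 165 167 166 165 169 169 170 168  62  69  67  69  62 155 108  96 124 239 239 239 237 120 229 236 232
228 169 169 167 166 166 165 167 166 163 168 167 166 169 170 174 147  67  63 101 152 174 152  94 120 121 236 234 235 234 173 232 230
240  99  98 100  99  52 138 163 167 165 166 165 170 166 167 170 170 168 169 170 169 158 172 147  92 118 125 234  56  99 102 102 101
252  97  98  98  49  49 105 164 165 164 166 165 166 164 165 167 168 166 169 169 167 157 161 168 141  92 115 116  52  51  97  99 100
```

```bash
python3 -m handwheel '[[[0,0,0],[0,0,0.01],0.07],[[0,0,0],[0,0,0],0.07],[[0,0,0],[0,0,0],0.07],[[0,0,0],[0,0,0],0.07],[[0,0,0],[0,0,0],0.07]]'; python3 -c "
from rig import arm;print(arm.finish_job())"
```

```text
t: 22.0
ee_pos: [0.4954, -0.0149, 0.3813]
orientation: [0.805, 0.594, -0.001, -0.001]
force: [0.0, -0.2, 1.5]
width: 0.07
grasp_force: 0.0
the job is handed in; nothing more can be done
None
```

The job is handed in at t ≈ 22 s, but no verdict came back. The flat faces up to within about 0.05 rad with the rail released. The large key went fully home (floor felt at about 8 N), and the screw was tightened to about 0.69 N m. The key is left standing in the screw, judged from image data rather than a viewed picture. The arm is clear, and the other keys and the tin were not touched.

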